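# Feed a biscuit tray past the spring gate

## Task

Load the biscuit tray into the bay at the end of the white chute: press the gate's long paddle down with one fingertip to swing the gate up, and keep it held well up while the other finger pushes the tray by its upright tab, under the gate and fully home against the end stop. Only then let go, so that the gate drops shut behind the pan, and move clear. The tray is only pushed, never lifted or carried, and the tub, flask and jar stay where they are.

Things in the scene. Friction and masses are not known exactly. Their poses are not given: they have to be found in the camera images.
- chute: White straight chute fixed to the table. Origin: on the table (z = 0), on the centreline, in the plane of the gate. x = direction in which the tray is pushed, y = across, z up. Floor top at z = 6 mm, from x = -340 to 150. Side walls 4 mm thick, 38 mm high, inner faces at y = +-55. End stop across the far end, 55 mm high.
- chute_stop (a point): Point on the steel end stop's face, on the centreline at floor height: chute x = 132, z = 6 mm.
- gate_shaft (a point): Point on the axis of the gate's shaft, in the gate's plane: chute x = 0, y = -64, z = 45 mm. The shaft, 10 mm thick, runs along the chute just outside the wall, x = -335 to 10. It carries the gate blade over the lane and the paddle on its outer (-y) side. The tray cannot push the gate open, as it turns about an axis along the chute.
- gate (a joint): Gate angle (rad): 0 = shut, 0.75 = fully up (stop). A spring shuts it: 6 to 7 N on the middle of the paddle holds it up. Dark steel blade: upright plate 5 mm thick at chute x = 0; shut, it spans y = -29 to 31, lower edge at z = 16 mm: it stops the pan but passes over the tail. At 0.45 its lowest corner just clears the pan; keep it above 0.5. Fully up, its top reaches z = 115 mm.
- paddle_mid (a point): Middle of the upper face of the gate's dark steel press paddle: 57 mm above the table when shut, 36 mm fully up. Plate 280 mm along the chute (chute x = -330 to -50), 4 mm thick, from 4 to 54 mm out from the shaft's axis; shut it slopes up away from the chute at 0.35 rad, gate fully up it slopes down at 0.40. Press down anywhere on it to open the gate; a finger can slide along it.
- tray: Loose aluminium tray with six fixed biscuits, about 0.45 kg. Origin: centre of the pan's underside; x points to the end stop. Pan 120 (x) by 102 (y) by 26 mm high. Behind it a flat tail, 60 mm wide, 5 mm thick, runs to x = -140 and ends in an upright tab. It starts wholly before the gate; home, its origin is at chute x = 72 mm: the pan is past the gate, which shuts over the tail.
- tray_tab (a point): Top middle of the rear face of the tray's upright push tab (tray x = -140 mm). Tab 84 mm wide (y), 4 mm thick (x), top 56 mm above the tray's underside (62 mm above the table). At home this face is at chute x = -68 mm.
- tub: Frosted clear open tub, 116 mm across the rim, 115 mm high; origin at centre of its underside. Leave alone.
- flask: Steel flask with black cap, 60 mm across, 160 mm high; origin at centre of its underside. Leave alone.
- jar: Amber glass jar with steel lid, 60 mm across, 100 mm high; origin at centre of its underside. Leave alone.
Things that resemble listed ones, but are neither listed nor needed, are in the scene too. Several things have the shape of the tray; the one meant has the colours described above.

How it is judged:
By the outcome, as a careful person would: the job done as asked, in the order asked, and still so for the second after the job is handed in, with the robot touching nothing.
It also fails if it takes over 48 s, if anything falls off the work surface, if the arm or the gripper's body presses on something with over 40 N, if the wrist force passes 120 N, or if a joint passes its speed limit or range.

## Robot

A 7-joint arm with a two-finger parallel gripper is mounted at the origin on the work surface. World frame = base frame: x ahead of the robot, y to its left, z up, the work surface at z = 0. Lengths are in m, angles in degrees, forces in N, time in s.
With the tool pointing down it reaches from about 0.4 to 0.875 m from the base axis. Payload 6.5 kg.
Tool frame: the origin (TCP) lies midway between the tips of the shut fingers; the grasp point (between the pads) lies 19 mm behind it (tcp_to_grasp is the distance from the TCP to the grasp point, in m); z points along the fingers, x is the direction in which the jaws open and shut, and the axes are right-handed (so a half turn about z gives the same grasp; the last joint's range is limited). The gripper opens to 85 mm and grips with 20 to 120 N. Pads are 22 mm wide; open, the fingers measure 114 mm over their backs; the gripper's body (76 mm by 85 mm) begins 54 mm behind the grasp point. The pads swing forward as they close: fully open they stand 13 mm farther back than shut.
Start: joints at [63.644, 30.733, -0.252, 88.115, 0.149, 61.152, -4.079], TCP at [0.249, -0.6, 0.195] pointing down, gripper open.
Joint ranges: [-154.64, 154.64], [-21.42, 123.67], [-72.66, 72.17], [13.99, 137.28], [-74.86, 254.86], [10.95, 109.41], [-158.01, 158.01]. Speed limits (degrees/s): [136.94, 136.94, 180, 180, 180, 180, 180].

## Interface

Orientations are given as [roll, pitch, yaw] about the fixed x, y, z axes, in that order (R = Rz(yaw) Ry(pitch) Rx(roll)).
In Python, from cell import * gives the robot as it stands. The module is installed in compiled form; this text tells all that it offers.
- The arm moves only by the tool apply_moves, never from a script. Its argument "series" is one flat list of numbers, 7 for each row, row after row: the turn, a rotation vector about the world's x, y, z in rad, then the shift along the world's x, y, z in mm, then the finger opening in mm, from 0 to 85.4. In form: [rx, ry, rz, dx, dy, dz, hand, rx, ry, rz, dx, dy, dz, hand, ...]. A call has exactly 5 rows; each row shifts and turns the pose as measured when the row begins; what a row does not reach is not made up. A row lasts 1/10 s, in which the tool goes at most 50 mm and 8.59 degrees, less where a joint would pass 70% of its speed; a pose out of reach is approached as far as the arm can. A call with a gripper value outside its range is refused whole. The fingers move at their own pace and stop on an object; "grip_force" is the grip in N (left out, the last holds). Time passes only in rows, so rows that do not move let the fingers close, or fill a call up. It gives the time, the measured TCP pose, the force and the opening at its end, in the units of the state.
- read_state(): the state, without advancing time (a new reading comes with each control period).
- grab_frame(name): name is "scene" or "top" or "wrist"; returns (picture, depth): 400x640x3 uint8, blue, green, red; 400x640 float32, m along the optical axis (not along the pixel's ray), 0 where there is no reading.
- camera_params(name): a dict with "vertical_fov" (degrees; the focal length in pixels is half the picture's height over the tangent of half this angle, whatever the lens; pixels are square), "cx", "cy" (the principal point, pixels), "extrinsics" (4x4, takes a point from camera to world coordinates). Camera axes: x right, y up, looking along -z (the intrinsics and any distortion apply to the point x, -y, -z); pixel columns grow to the right and rows downward; lengths in m; the calibration is good to about 2 mm. A picture is of the moment at which its call begins: read the wrist's pose just before it. camera_params takes no time and is no camera call; for the wrist camera it gives the pose at the moment of the call.
- hand_in(): hands the job in, once; it reports no verdict.
The state is a dict: "clock": time; "qpos": joint angles; "dq": joint speeds; "effort": joint torques, N m; "ee_pos": TCP position; "tool_rot": TCP orientation; "ft_force": force on the tool from outside, world axes, zero at the start; "torque": the same for the moment, N m; "gripper_width": finger opening in m.
Only numpy, scipy, OpenCV 4.12 (cv2) and the standard library are available. Lean on these libraries where they do the work, as an engineer would, in place of code of your own. Each camera call takes 0.05 s, during which the arm holds its last target.

## Working session

There is one attempt and no reset: what is moved stays moved. The work goes in short steps, Python scripts to look and compute and a tool call to move; the robot and the scene stay as the last step left them, time stands still between calls to the robot, and variables do not carry over. Pictures are saved under pics/ and viewed, and the job is handed in when it is done.

Besides the shell and the picture viewer there is one more tool, called after ">>>" in YAML: its name, and indented under it one key for each argument. apply_moves: Moves the arm, as the interface text tells. Its arguments: {"type":"object","properties":{"series":{"type":"array"},"grip_force":{"type":"number"}},"required":["series"]}

```bash
mkdir -p pics; ls; python3 - <<'E'
from cell import *
import cv2
s=read_state(); print(s)
for n in("scene","top"):
    im,d=grab_frame(n); cv2.imwrite(f"pics/{n}0.png",im); p=camera_params(n); print(n,p)
    import numpy as np; np.save(f"pics/{n}0.npy",d)
E
```

```text
pics
{'clock': 0.0, 'qpos': array([63.64419751, 30.77925437, -0.25565849, 88.1728726 ,  0.14967212,
       61.15222242, -4.07884145]), 'dq': array([-0.07578228, -0.12757394, -0.03816035,  0.01909453,  0.13690715,
        0.01337129,  0.05901576]), 'effort': array([-6.30701161e-04, -5.83407211e+01,  1.04837459e+00, -2.59097511e+01,
        1.23869747e-02,  9.58884833e-03,  7.50510821e-06]), 'ee_pos': array([ 0.24911133, -0.59958475,  0.19397827]), 'tool_rot': array([ 1.79992463e+02,  1.03742652e-01, -6.74309453e+01]), 'ft_force': array([-0.6146677 , -0.28391465,  0.37758989]), 'torque': array([ 0.01988417, -0.02116816,  0.01969589]), 'gripper_width': 0.0856560091997258}
scene {'vertical_fov': 48.50186430676539, 'cx': 318.68665659815576, 'cy': 207.1408658970102, 'extrinsics': array([[ 0.78986086, -0.39304479,  0.47078191,  1.2001051 ],
       [ 0.61306775,  0.52650988, -0.58901213, -0.86880723],
       [-0.01636318,  0.75385883,  0.65683263,  1.03733079],
       [ 0.        ,  0.        ,  0.        ,  1.        ]])}
top {'vertical_fov': 45.53534727311306, 'cx': 323.28279153971766, 'cy': 195.33875170421246, 'extrinsics': array([[-1.25496138e-04,  9.89274959e-01, -1.46065190e-01,
         2.84520415e-01],
       [-9.99985288e-01, -9.16259832e-04, -5.34650738e-03,
        -1.21459381e-02],
       [-5.42299953e-03,  1.46062370e-01,  9.89260519e-01,
         1.55342446e+00],
       [ 0.00000000e+00,  0.00000000e+00,  0.00000000e+00,
         1.00000000e+00]])}
```

View pics/scene0.png

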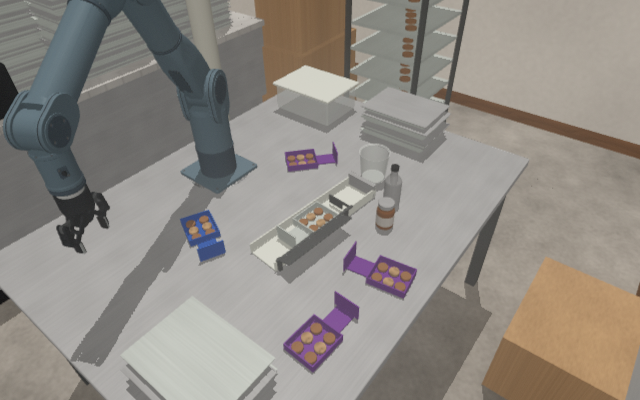

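View pics/top0.png

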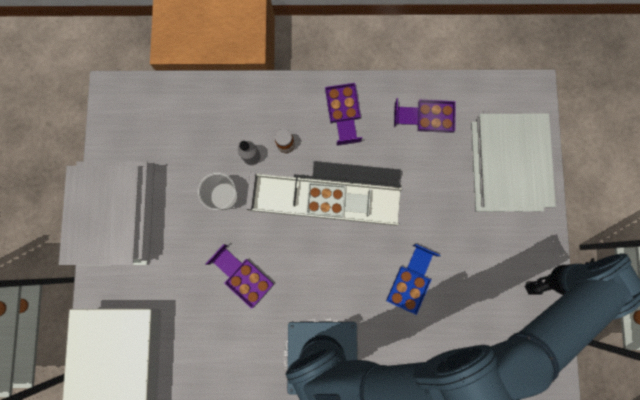

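```bash
cat > h.py <<'E'
import numpy as np, cv2
from cell import *
def px2w(p,u,v,d=None,z=None):
    f=200/np.tan(np.radians(p["vertical_fov"]/2)); E=p["extrinsics"]
    r=np.array([(u-p["cx"])/f,-(v-p["cy"])/f,-1.0])
    if d is not None: return (E@np.r_[r*d,1])[:3]
    R=E[:3,:3]@r; o=E[:3,3]; return o+R*(z-o[2])/R[2]
def w2px(p,P):
    f=200/np.tan(np.radians(p["vertical_fov"]/2)); E=p["extrinsics"]
    q=np.linalg.inv(E)@np.r_[P,1]; return np.array([p["cx"]+f*q[0]/-q[2],p["cy"]-f*q[1]/-q[2]])
E
python3 - <<'E'
import cv2
im=cv2.imread("pics/top0.png")
c=cv2.resize(im[145:240,190:410],None,fx=3.6,fy=3.6,interpolation=cv2.INTER_CUBIC)
cv2.imwrite("pics/top0c.png",c)
im=cv2.imread("pics/scene0.png")
c=cv2.resize(im[140:275,240:410],None,fx=4.4,fy=4.4,interpolation=cv2.INTER_CUBIC)
cv2.imwrite("pics/scene0c.png",c)
E
```

```text
(no output)
```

View pics/top0c.png

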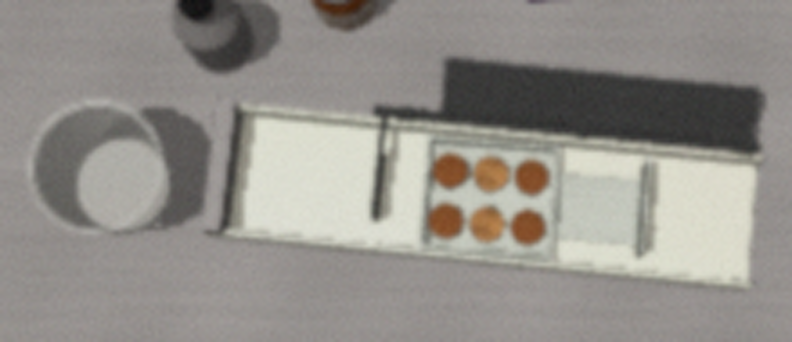

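View pics/scene0c.png

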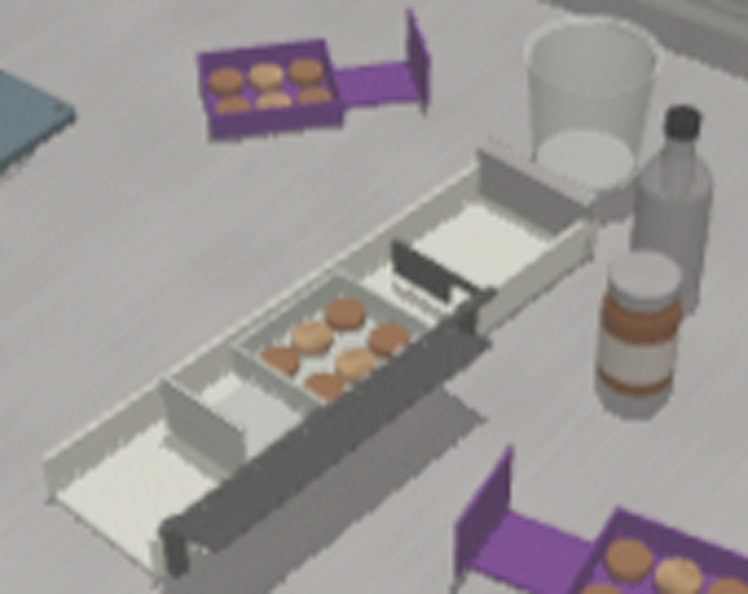

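```bash
cat > fit.py <<'E'
from h import *
from scipy.optimize import least_squares
p=camera_params("top"); ps=camera_params("scene")
A=lambda u,v:(190+(u+.5)/3.6-.5,145+(v+.5)/3.6-.5)
B=lambda u,v:(240+(u+.5)/4.4-.5,140+(v+.5)/4.4-.5)
po=[-64-54*np.cos(.35),45+54*np.sin(.35)+1]
F=[("rt-",p,A(761,158),(-340,-59,38)),("rt+",p,A(748,287),(-340,59,6)),
("pad1",p,A(447,59),(-50,*po)),("pad2",p,A(764,90),(-330,*po)),
("tabL",p,A(651,165),None),
("s floor",ps,B(47,498),(-340,59,0)),("s wall",ps,B(45,462),(-340,59,38)),("s padnear",ps,B(205,548),(-330,*po)),("s padfar",ps,B(490,343),(-50,*po))]
def T(q,P):
    c,s=np.cos(q[2]),np.sin(q[2]); x,y,z=np.array(P)/1000
    return np.array([q[0]+c*x-s*y,q[1]+s*x+c*y,z])
if __name__=="__main__":
    G=[f for f in F if f[3]]
    r=lambda q:np.concatenate([w2px(f[1],T(q,f[3]))-f[2] for f in G])
    o=least_squares(r,[.5,.05,1.5],loss="soft_l1")
    print(o.x,np.degrees(o.x[2]))
    for f,e in zip(G,r(o.x).reshape(-1,2)): print(f[0],e.round(2))
    d=np.load("pics/top0.npy")
    for n,u,v in [("wall",700,152),("wall+",500,252),("padmid",604,105),("padout",604,82),("padin",604,125),("stop",237,150),("floor",310,160),("tail",600,210),("tab",645,210),("panbis",490,175),("table",500,310)]:
        U,V=A(u,v); P=px2w(p,U,V,d=d[int(round(V)),int(round(U))]); 
        c,s=np.cos(o.x[2]),np.sin(o.x[2]);w=P[:2]-o.x[:2]
        print(n,(P*1000).round(0),"chute",((np.array([c*w[0]+s*w[1],-s*w[0]+c*w[1]]))*1000).round(0))
    for nm,P in dict(stop=(132,0,6),shaft=(0,-64,45),padmid=(-190,-64-27,57),farend=(-340,0,6)).items(): print(nm,T(o.x,P).round(4),w2px(p,T(o.x,P)).round(0))
    np.save("q.npy",o.x)
E
python3 fit.py
```

```text
[0.50837426 0.08792039 1.46648092] 84.02316766056137
rt- [ 0.67 -0.45]
rt+ [-0.18  0.96]
pad1 [-0.03 -0.66]
pad2 [-0.58 -0.42]
s floor [-0.65 -0.54]
s wall [-1.63 -0.67]
s padnear [1.7  0.85]
s padfar [-0.15 -0.25]
wall [ 536. -200.   35.] chute [-284.  -58.]
wall+ [446. -21.  33.] chute [-115.   50.]
padmid [ 576. -114.   51.] chute [-193.  -88.]
padout [ 594. -113.   63.] chute [-191. -106.]
padin [ 558. -113.   52.] chute [-195.  -70.]
stop [539. 216.  31.] chute [130. -17.]
floor [533. 152.   9.] chute [ 67. -18.]
tail [ 488. -112.    6.] chute [-201.   -0.]
tab [ 481. -148.   56.] chute [-238.    3.]
panbis [517. -12.  28.] chute [-98. -19.]
table [397. -21.  -4.] chute [-120.   99.]
stop [0.5221 0.2192 0.006 ] [255. 193.]
shaft [0.572  0.0813 0.045 ] [297. 175.]
padmid [ 0.5791 -0.1105  0.057 ] [357. 173.]
farend [ 0.473  -0.2502  0.006 ] [399. 207.]
```

>>> apply_moves:
  series: [0,0,0.12,27,40,0,85,0,0,0.12,27,40,0,85,0,0,0.12,27,40,0,85,0,0,0.12,27,40,0,85,0,0,0.12,27,40,0,85]

```text
clock: 0.6
ee_pos: [0.3789, -0.3988, 0.1918]
tool_rot: [179.7, 0.2, -32.7]
ft_force: [2.5, -0.9, 0.2]
gripper_width: 0.0849
```

>>> apply_moves:
  series: [0,0,0.12,27,40,0,85,0,0,0.12,27,40,0,85,0,0,0.12,27,40,0,85,0,0,0.12,27,40,0,85,0,0,0,20,30,0,85]

```text
clock: 1.1
ee_pos: [0.5102, -0.1983, 0.1912]
tool_rot: [179.7, 0.2, -3.7]
ft_force: [1.1, 0.0, 0.6]
gripper_width: 0.085
```

```bash
cat > st.py <<'E'
from fit import *
q=np.load("q.npy")
def chute(P):
    c,s=np.cos(q[2]),np.sin(q[2]);w=np.array(P[:2])-q[:2]
    return np.array([c*w[0]+s*w[1],-s*w[0]+c*w[1],P[2]])*1000
def show():
    s=read_state(); print(s["clock"],s["ee_pos"].round(4),"chute",chute(s["ee_pos"]).round(1),"rot",s["tool_rot"].round(2),"F",s["ft_force"].round(1),s["gripper_width"].round(4))
E
python3 - <<'E'
from st import *
show()
P=camera_params("wrist"); im,d=grab_frame("wrist"); cv2.imwrite("pics/w1.png",im); np.save("pics/w1.npy",d); print(P)
im,d=grab_frame("scene"); cv2.imwrite("pics/s1.png",im)
E
```

```text
Traceback (most recent call last):
  File "st.py", line 7, in show
    s=read_state(); print(s["clock"],s["ee_pos"].round(4),"chute",chute(s["ee_pos"]).round(1),"rot",s["tool_rot"].round(2),"F",s["ft_force"].round(1),s["gripper_width"].round(4))
                                                                                                                                                      ^^^^^^^^^^^^^^^^^^^^^^^^
AttributeError: 'float' object has no attribute 'round'
```

```bash
sed -i 's/,s\["gripper_width"\].round(4)/,round(s["gripper_width"],4)/' st.py
python3 - <<'E'
from st import *
show()
P=camera_params("wrist"); im,d=grab_frame("wrist"); cv2.imwrite("pics/w1.png",im); np.save("pics/w1.npy",d); print(P)
im,d=grab_frame("scene"); cv2.imwrite("pics/s1.png",im)
E
```

```text
1.1 [ 0.5102 -0.1983  0.1912] chute [-284.4  -31.6  191.2] rot [179.71   0.21  -3.7 ] F [1.1 0.  0.6] 0.085
{'vertical_fov': 68.43301392758971, 'cx': 319.8168453174146, 'cy': 199.76267521075266, 'extrinsics': array([[ 0.99796356,  0.05916644,  0.02383396,  0.51609265],
       [-0.06368366,  0.94540184,  0.3196244 , -0.11634774],
       [-0.00362163, -0.32049134,  0.94724452,  0.37026171],
       [ 0.        ,  0.        ,  0.        ,  1.        ]])}
```

View pics/w1.png

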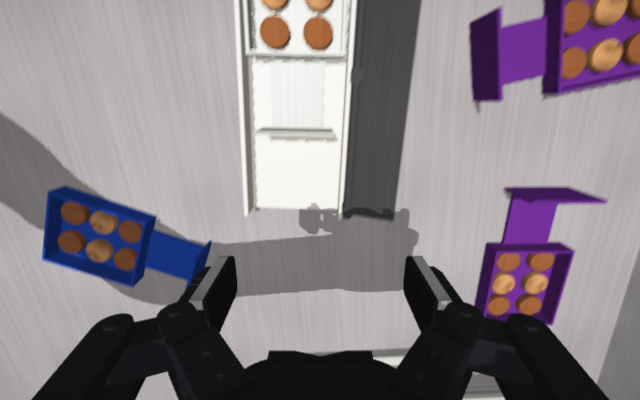

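View pics/s1.png

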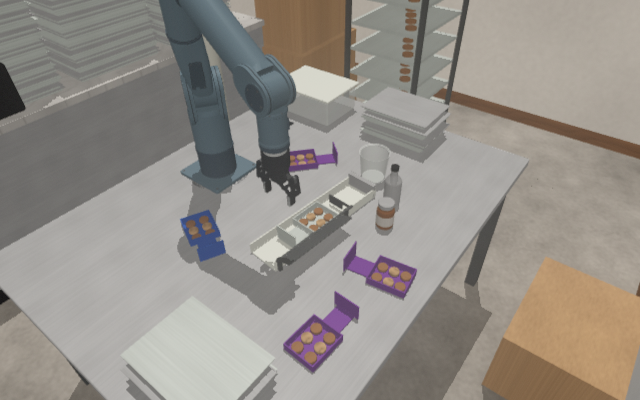

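```bash
python3 - <<'E'
from st import *
p=camera_params("wrist")
for n,u,v,z in [("tabL",259,136,.062),("tabR",335,137,.062),("padInNear",345,214,.047),("padOutNear",393,218,.0645),("wall+ near",247,215,.038),("floor nr L",253,209,.006),("floor nr R",338,209,.006)]:
    print(n,chute(px2w(p,u,v,z=z)).round(1))
im=cv2.imread("pics/w1.png")
cv2.imwrite("pics/w1c.png",cv2.resize(im[100:300,190:440],None,fx=3,fy=3,interpolation=cv2.INTER_CUBIC))
E
```

```text
tabL [-236.1   32.    62. ]
tabR [-233.7  -46.4   62. ]
padInNear [-324.1  -64.4   47. ]
padOutNear [-319.7 -116.6   64.5]
wall+ near [-334.2   53.5   38. ]
floor nr L [-338.3   53.2    6. ]
floor nr R [-333.2  -59.     6. ]
```

View pics/w1c.png

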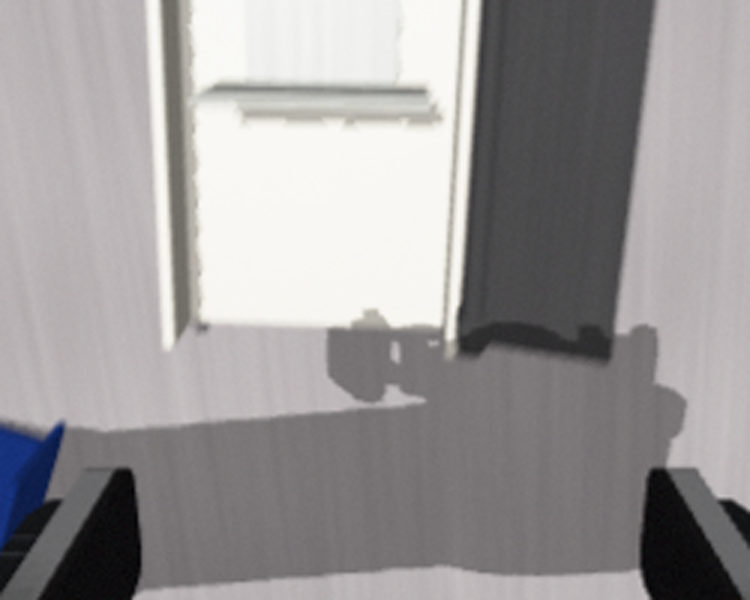

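>>> apply_moves:
  series: [0,0,-0.02,10,11,-30,85,0,0,-0.02,10,11,-30,85,0,0,0,0,0,-30,85,0,0,0,0,0,-20,85,0,0,0,0,0,-10,85]

```text
clock: 1.7
ee_pos: [0.5328, -0.1741, 0.0682]
tool_rot: [179.7, -0.0, -5.9]
ft_force: [-0.1, -0.3, 0.3]
gripper_width: 0.0849
```

```bash
python3 - <<'E'
from st import *
show()
im,d=grab_frame("wrist"); cv2.imwrite("pics/w2.png",im)
im,d=grab_frame("scene"); cv2.imwrite("pics/s2.png",cv2.resize(im[140:275,240:410],None,fx=4.4,fy=4.4,interpolation=cv2.INTER_CUBIC))
E
```

```text
1.7 [ 0.5328 -0.1741  0.0682] chute [-258.   -51.6   68.2] rot [ 1.7969e+02 -1.0000e-02 -5.9500e+00] F [-0.1 -0.3  0.3] 0.0849
```

View pics/w2.png

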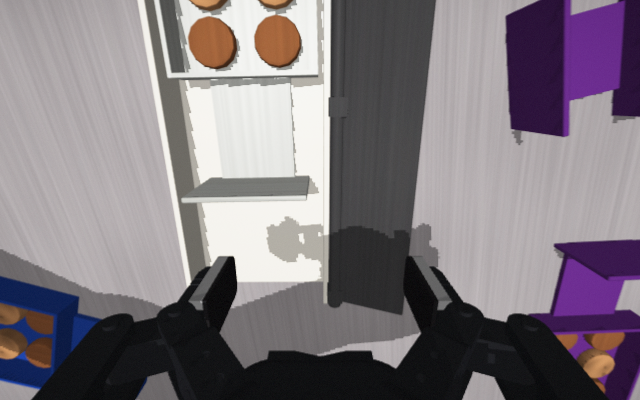

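View pics/s2.png

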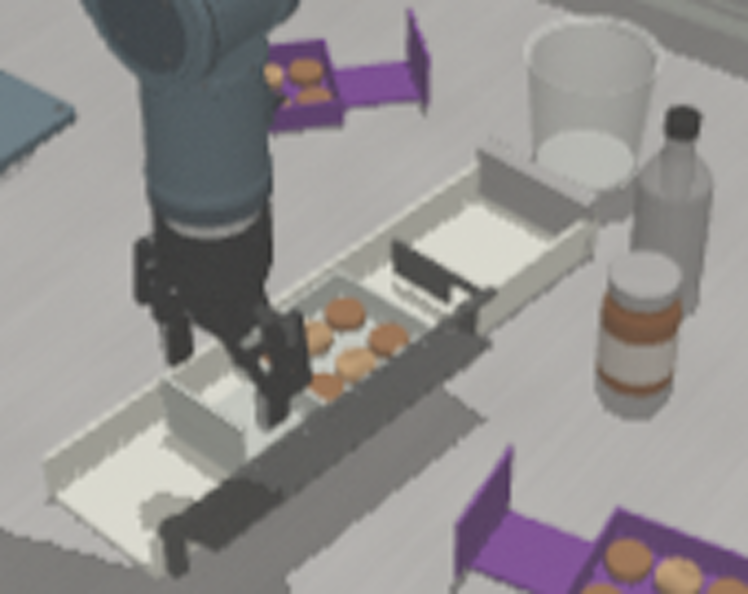

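```bash
python3 - <<'E'
from st import *
from scipy.spatial.transform import Rotation as R
p=camera_params("wrist"); s=read_state(); M=R.from_euler("xyz",s["tool_rot"],degrees=True).as_matrix()
for x in(-57,-42.5,42.5,57):
  for y in(-11,11):
    for z in(-13,): 
        P=s["ee_pos"]+M@np.array([x,y,z])/1000; print(x,y,z,w2px(p,P).round(0),chute(P).round(0))
print("tab",[chute(px2w(p,u,v,z=.062)).round(1) for u,v in((184,201),(308,198))])
for n,u,v,z in (("padO",403,314,.0645),("padI",340,306,.047),("mid in far",437,0,.0645),("wallL far",142,0,.038),("wallL nr",187,280,.038),("wallR nr",328,300,.038),("wallR far",325,0,.038)):print(n,chute(px2w(p,u,v,z=z)).round(1))
E
```

```text
-57 -11 -13 [227. 223.] [-247.    6.   82.]
-57 11 -13 [230. 255.] [-269.    6.   82.]
-42.5 -11 -13 [250. 223.] [-247.   -9.   82.]
-42.5 11 -13 [253. 255.] [-269.   -9.   82.]
42.5 -11 -13 [389. 223.] [-247.  -94.   82.]
42.5 11 -13 [387. 255.] [-269.  -94.   82.]
57 -11 -13 [413. 223.] [-247. -108.   82.]
57 11 -13 [409. 255.] [-269. -108.   82.]
tab [array([-239.9,   39.3,   62. ]), array([-237.7,  -43.5,   62. ])]
padO [-329.4 -114.4   64.5]
padI [-336.1  -68.    47. ]
mid in far [-125.3 -113.9   64.5]
wallL far [-118.1   57.6   38. ]
wallL nr [-317.5   58.8   38. ]
wallR nr [-337.2  -58.4   38. ]
wallR far [-118.   -54.4   38. ]
```

```bash
python3 - <<'E'
from st import *
p=camera_params("wrist"); im,d=grab_frame("wrist"); cv2.imwrite("pics/w3.png",cv2.resize(im[230:400,120:520],None,fx=2,fy=2,interpolation=cv2.INTER_CUBIC))
for u,v in((222,260),(230,262),(232,270),(225,275),(233,290),(205,300),(412,262),(418,260),(412,270),(410,285)):
    print(u,v,d[v,u].round(3),chute(px2w(p,u,v,d=d[v,u])).round(0))
E
```

```text
222 260 0.137 [-247.   -6.  127.]
230 262 0.139 [-248.   -9.  126.]
232 270 0.143 [-254.   -9.  123.]
225 275 0.133 [-251.   -9.  133.]
233 290 0.145 [-265.   -9.  125.]
205 300 0.109 [-246.   -9.  157.]
412 262 0.136 [-247.  -94.  128.]
418 260 0.137 [-247.  -97.  127.]
412 270 0.135 [-250.  -94.  131.]
410 285 0.138 [-258.  -94.  130.]
```

View pics/w3.png

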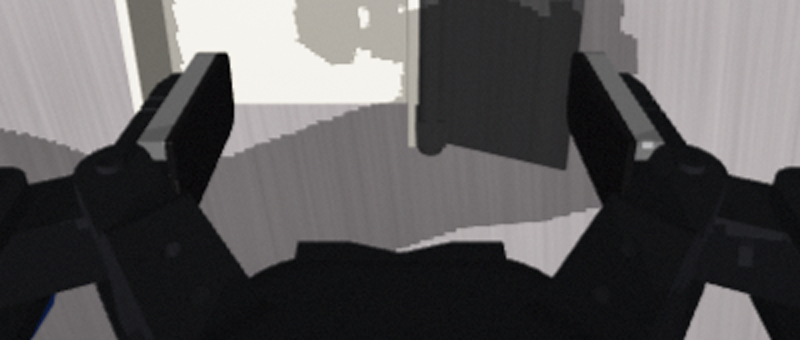

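```bash
python3 - <<'E'
from st import *
p=camera_params("scene")
for z in(82,100,122):
    for x,y in((-258,-101),(-258,-2)):
        u,v=w2px(p,T(q,(x,y,z))); print(z,x,y,((u-240)*4.4).round(),((v-140)*4.4).round())
im,d=grab_frame("scene")
U,V=240+275/4.4,140+412/4.4
print(d[int(V),int(U)],chute(px2w(p,U,V,d=d[int(V),int(U)])))
print(camera_params("wrist"))
show()
E
```

```text
82 -258 -101 273.0 464.0
82 -258 -2 174.0 395.0
100 -258 -101 272.0 445.0
100 -258 -2 172.0 376.0
122 -258 -101 270.0 422.0
122 -258 -2 170.0 353.0
1.2751006 [-263.94238975 -112.72211348  143.19730001]
{'vertical_fov': 68.43301392758971, 'cx': 319.8168453174146, 'cy': 199.76267521075266, 'extrinsics': array([[ 0.99466064,  0.09895626,  0.02928956,  0.54241176],
       [-0.10311907,  0.9417819 ,  0.3200208 , -0.09259377],
       [ 0.00408368, -0.32133241,  0.94695766,  0.24989575],
       [ 0.        ,  0.        ,  0.        ,  1.        ]])}
1.9 [ 0.5346 -0.1745  0.0709] chute [-258.3  -53.4   70.9] rot [179.65  -0.23  -5.97] F [ 0.1 -0.1  0.2] 0.0852
```

>>> apply_moves:
  series: [0,0,0,-1,0,-12,85,0,0,0,-1,0,-12,85,0,0,0,0,0,-12,85,0,0,0,0,0,-8,85,0,0,0,0,0,0,85]

```text
clock: 2.4
ee_pos: [0.5342, -0.176, 0.026]
tool_rot: [179.6, -0.5, -6.0]
ft_force: [-0.3, -0.2, 0.2]
gripper_width: 0.0851
```

```bash
cat > look.py <<'E'
import sys
from st import *
n=sys.argv[1]
show()
a,d=grab_frame("wrist"); b,_=grab_frame("scene")
cv2.imwrite(f"pics/{n}s.png",cv2.resize(b[140:275,240:410],None,fx=4.4,fy=4.4,interpolation=cv2.INTER_CUBIC)); cv2.imwrite(f"pics/{n}w.png",a)
p=camera_params("wrist")
for u,v in((222,260),(230,262),(232,270),(412,262),(418,260)):
    print(u,v,chute(px2w(p,u,v,d=d[v,u])).round(0))
E
python3 look.py a
```

```text
2.4 [ 0.5342 -0.176   0.026 ] chute [-259.8  -53.2   26. ] rot [179.57  -0.52  -6.04] F [-0.3 -0.2  0.2] 0.0851
222 260 [-249.   -7.   84.]
230 262 [-250.  -11.   83.]
232 270 [-256.  -11.   81.]
412 262 [-248.  -96.   87.]
418 260 [-248.  -99.   85.]
```

View pics/as.png

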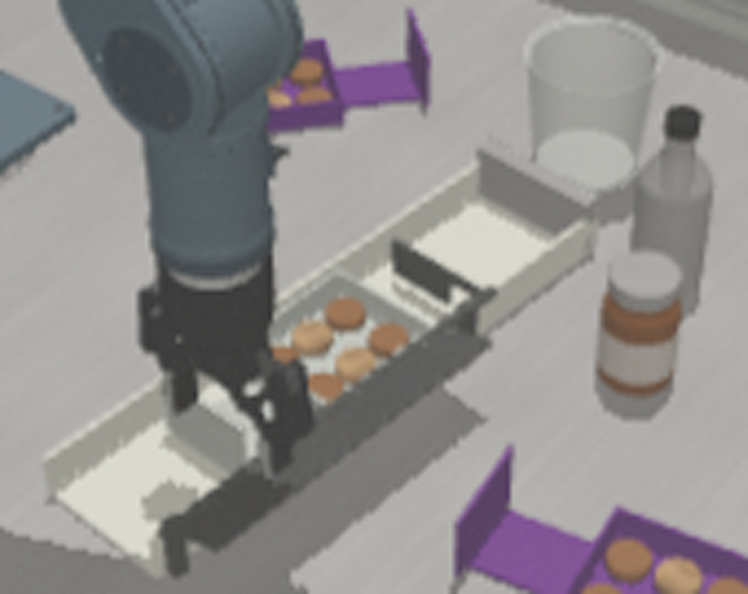

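View pics/aw.png

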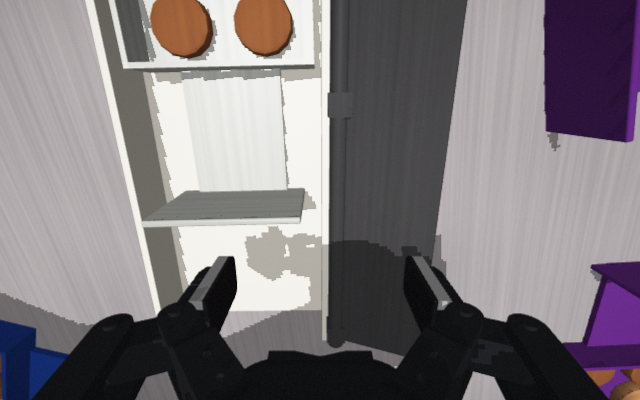

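>>> apply_moves:
  series: [0.003,0.004,0,-2,0,-6,85,0.003,0.004,0,-2,0,-6,85,0,0,0,0,0,-5,85,0,0,0,0,0,-5,85,0,0,0,0,0,-5,85]

```text
clock: 3.0
ee_pos: [0.5347, -0.1767, 0.0007]
tool_rot: [179.8, -0.5, -6.0]
ft_force: [0.9, -0.7, 3.7]
gripper_width: 0.0849
```

>>> apply_moves:
  series: [0,0.004,0,-2,0,-4,85,0,0.004,0,-2,0,-4,85,0,0,0,0,0,-4,85,0,0,0,0,0,-3,85,0,0,0,0,0,0,85]

```text
clock: 3.5
ee_pos: [0.5333, -0.1768, -0.0142]
tool_rot: [179.8, -0.3, -6.0]
ft_force: [0.6, 0.5, 5.5]
gripper_width: 0.0847
```

```bash
python3 look.py b
```

```text
3.5 [ 0.5333 -0.1768 -0.0142] chute [-260.7  -52.3  -14.2] rot [179.76  -0.3   -6.  ] F [0.6 0.5 5.5] 0.0847
222 260 [-238.  -13.   62.]
230 262 [-239.  -17.   63.]
232 270 [-257.  -10.   41.]
412 262 [-249.  -95.   46.]
418 260 [-249.  -98.   44.]
```

View pics/bs.png

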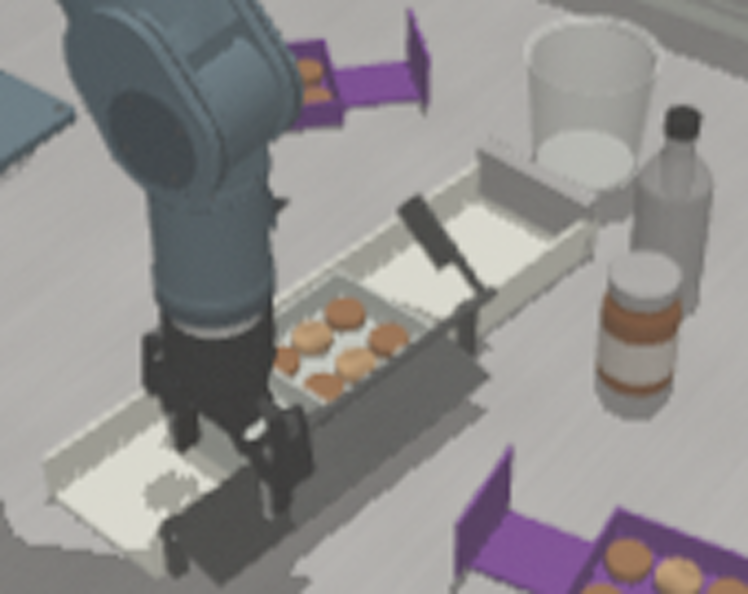

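View pics/bw.png

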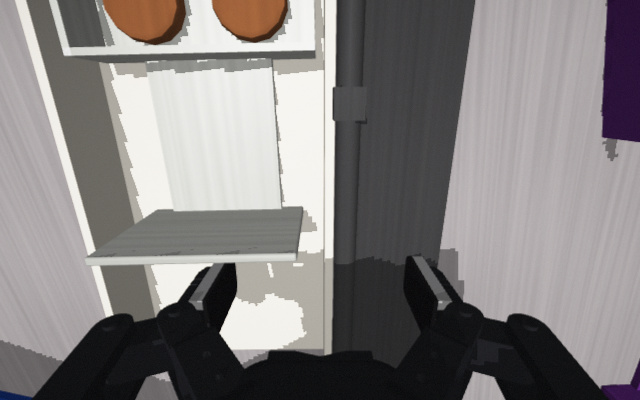

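>>> apply_moves:
  series: [0,0.002,0,-2,0,-2,85,0,0.002,0,-2,0,-2,85,0,0,0,0,0,-1,85,0,0,0,0,0,-1,85,0,0,0,0,0,0,85]

```text
clock: 4.1
ee_pos: [0.5345, -0.1771, -0.0165]
tool_rot: [179.7, -0.6, -5.9]
ft_force: [0.1, -0.1, 5.0]
gripper_width: 0.0849
```

>>> apply_moves:
  series: [0,0.003,0,-1,0,-2,85,0,0.003,0,-1,0,-2,85,0,0.002,0,0,0,-2,85,0,0,0,0,0,-1,85,0,0,0,0,0,-1,85]

```text
clock: 4.6
ee_pos: [0.538, -0.1779, -0.0184]
tool_rot: [179.4, -0.7, -5.9]
ft_force: [-0.7, 0.7, 10.3]
gripper_width: 0.0851
```

>>> apply_moves:
  series: [0.002,0.006,0,-4,0,0,85,0.002,0.006,0,-4,0,0,85,0.002,0.004,0,-2,0,0,85,0,0,0,-1,0,0,85,0,0,0,-1,0,0,85]

```text
clock: 5.1
ee_pos: [0.536, -0.1779, -0.0151]
tool_rot: [179.7, -0.8, -5.8]
ft_force: [4.5, 0.8, 4.6]
gripper_width: 0.0849
```

```bash
python3 look.py c
```

```text
5.1 [ 0.536  -0.1779 -0.0151] chute [-261.5  -55.1  -15.1] rot [179.71  -0.8   -5.77] F [4.5 0.8 4.6] 0.0849
222 260 [-239.  -16.   62.]
230 262 [-252.  -12.   41.]
232 270 [-258.  -11.   38.]
412 262 [-250.  -97.   44.]
418 260 [-250. -100.   44.]
```

View pics/cs.png

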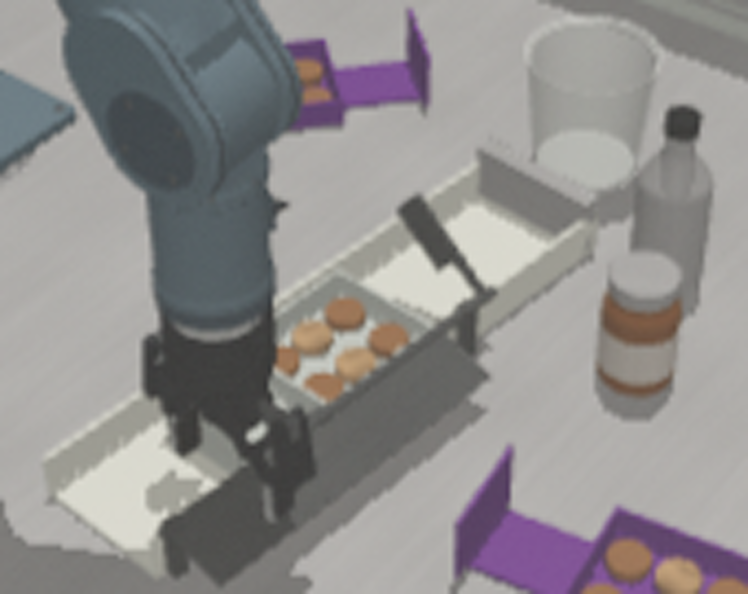

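View pics/cw.png

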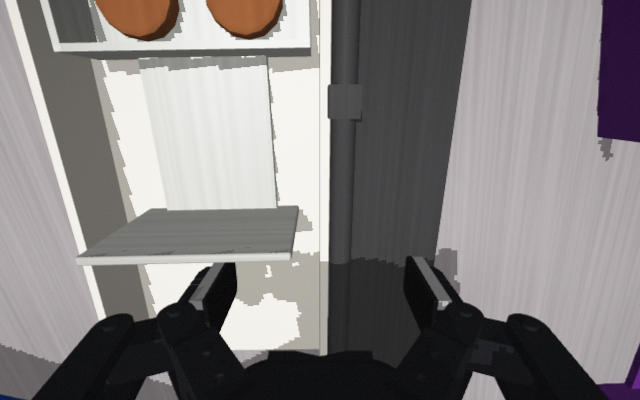

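```bash
python3 - <<'E'
from st import *
p=camera_params("scene")
for th in(0,.4,.5,.55,.6,.65,.7,.75):
    o=[]
    for ry,rz in((95,7),(95,-29),(35,-29)):
        y=-64+ry*np.cos(th)-rz*np.sin(th); z=45+ry*np.sin(th)+rz*np.cos(th)
        for x in (-2.5,2.5):
            u,v=w2px(p,T(q,(x,y,z))); o+=[int((u-240)*4.4),int((v-140)*4.4)]
    print(th,o)
E
```

```text
0 [386, 238, 391, 235, 386, 272, 391, 269, 442, 306, 446, 303]
0.4 [396, 207, 400, 204, 383, 232, 387, 230, 434, 286, 438, 283]
0.5 [400, 201, 405, 199, 384, 224, 388, 221, 433, 281, 438, 278]
0.55 [403, 199, 407, 196, 385, 220, 389, 217, 433, 278, 437, 275]
0.6 [406, 197, 410, 194, 386, 216, 391, 213, 433, 276, 437, 273]
0.65 [409, 195, 413, 192, 388, 212, 392, 209, 433, 274, 437, 271]
0.7 [412, 193, 416, 190, 390, 208, 394, 205, 433, 272, 437, 268]
0.75 [415, 191, 419, 188, 391, 205, 396, 202, 433, 269, 437, 266]
```

>>> apply_moves:
  series: [0.002,0.006,-0.002,-2,4,-2,85,0.002,0.006,-0.002,-2,4,-2,85,0,0.004,0,-1.5,4,-1.5,85,0,0.004,0,-1.5,4,-1.5,85,0,0.004,0,-1,4,-1.5,85]

```text
clock: 5.7
ee_pos: [0.5345, -0.1753, -0.017]
tool_rot: [178.8, -0.3, -6.9]
ft_force: [0.0, -6.1, 15.7]
gripper_width: 0.0849
```

```bash
python3 look.py d
```

```text
5.7 [ 0.5345 -0.1753 -0.017 ] chute [-259.1  -53.4  -17. ] rot [178.76  -0.3   -6.87] F [ 0.  -6.1 15.7] 0.0849
222 260 [-236.  -14.   58.]
230 262 [-236.  -17.   58.]
232 270 [-237.  -19.   62.]
412 262 [-247.  -96.   42.]
418 260 [-247.  -99.   41.]
```

View pics/ds.png

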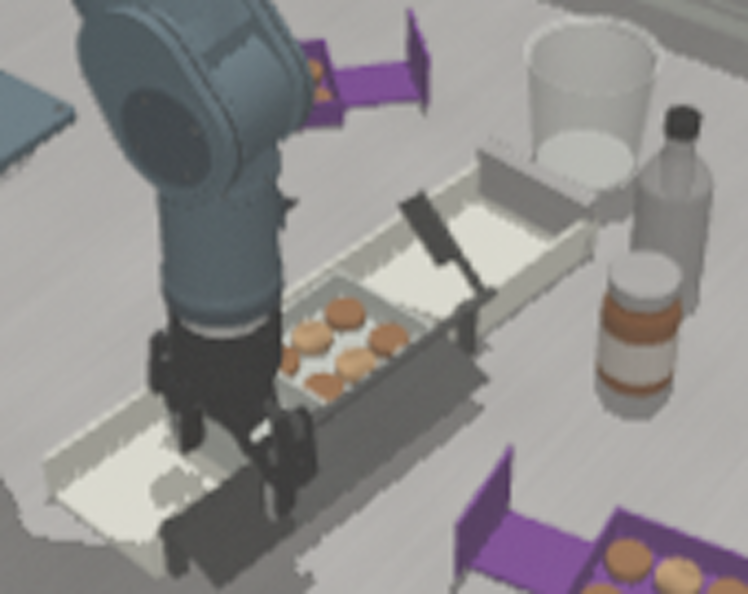

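View pics/dw.png

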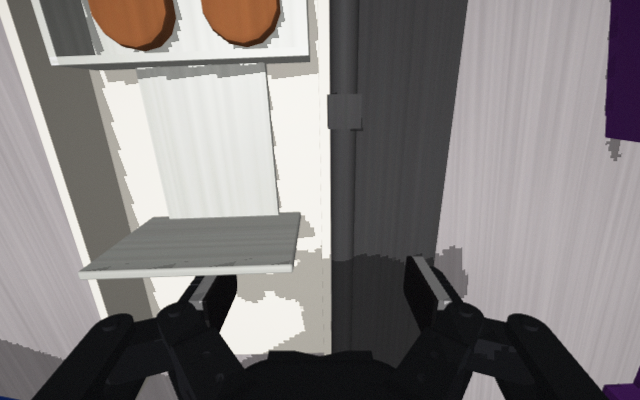

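>>> apply_moves:
  series: [0.01,0.003,0.006,-0.5,8,-0.5,85,0.01,0.003,0.006,-0.5,9,-0.5,85,0.005,0.003,0.005,-0.5,9,-0.8,85,0.005,0.003,0,-0.5,9,-0.8,85,0.005,0.003,0,-0.5,9,-0.8,85]

```text
clock: 6.3
ee_pos: [0.5359, -0.1523, -0.0162]
tool_rot: [179.5, 0.1, -6.9]
ft_force: [3.4, -8.9, 8.6]
gripper_width: 0.0851
```

```bash
python3 look.py e
```

```text
6.3 [ 0.5359 -0.1523 -0.0162] chute [-236.1  -52.4  -16.2] rot [ 1.7945e+02  1.0000e-01 -6.8600e+00] F [ 3.4 -8.9  8.6] 0.0851
222 260 [-219.  -10.   49.]
230 262 [-219.  -14.   50.]
232 270 [-219.  -16.   57.]
412 262 [-224.  -95.   44.]
418 260 [-224.  -99.   42.]
```

View pics/es.png

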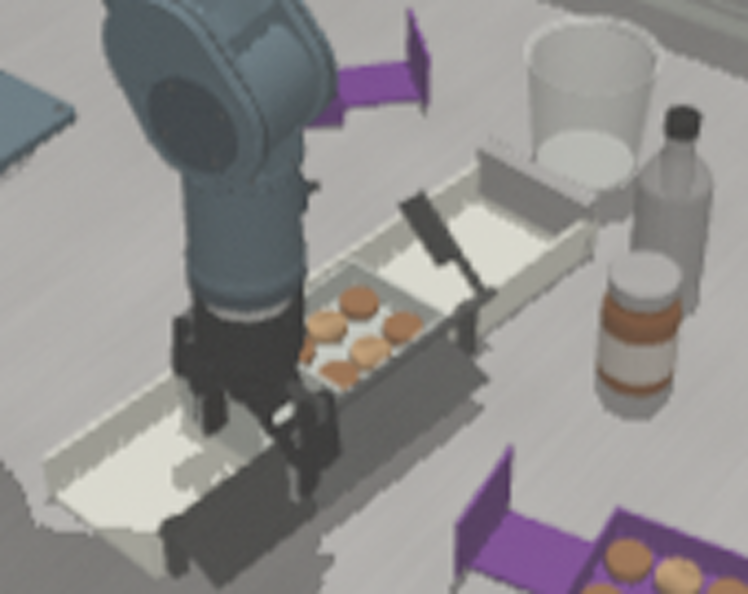

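View pics/ew.png

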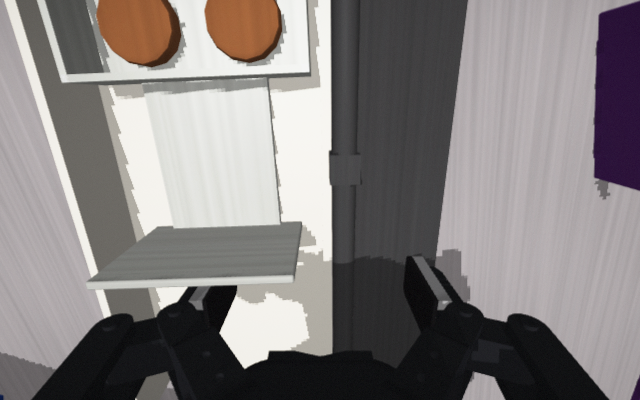

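>>> apply_moves:
  series: [0.006,0.002,0.006,0,11,-1,85,0.006,0.002,0.006,0,11,-1,85,0.006,0.002,0.006,0,11,-1,85,0.006,0.002,0,0,11,-1,85,0.006,0.002,0,0,11,-1,85]

```text
clock: 6.9
ee_pos: [0.5396, -0.1228, -0.0164]
tool_rot: [179.6, 0.2, -6.9]
ft_force: [2.4, -10.5, 11.8]
gripper_width: 0.085
```

```bash
python3 look.py f
```

```text
6.9 [ 0.5396 -0.1228 -0.0164] chute [-206.3  -53.   -16.4] rot [179.57   0.24  -6.91] F [  2.4 -10.5  11.8] 0.085
222 260 [-189.  -10.   48.]
230 262 [-188.  -15.   51.]
232 270 [-189.  -17.   57.]
412 262 [-194.  -96.   42.]
418 260 [-194.  -99.   41.]
```

View pics/fs.png

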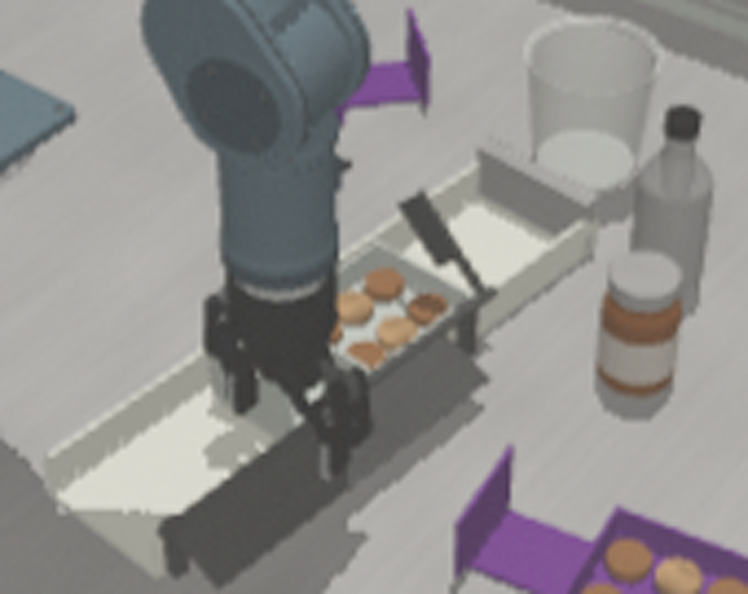

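>>> apply_moves:
  series: [0.006,0.001,0.006,0.5,11,-1,85,0.006,0.001,0.006,0.5,11,-1,85,0.006,0.001,0.006,0.5,11,-1,85,0.006,0.001,0.004,0.5,11,-1,85,0.006,0.001,0.004,0.5,11,-1,85]

```text
clock: 7.5
ee_pos: [0.5443, -0.0938, -0.0171]
tool_rot: [179.7, 0.3, -6.5]
ft_force: [1.1, -11.3, 12.0]
gripper_width: 0.0846
```

```bash
python3 look.py g
```

```text
7.5 [ 0.5443 -0.0938 -0.0171] chute [-177.   -54.7  -17.1] rot [179.66   0.31  -6.46] F [  1.1 -11.3  12. ] 0.0846
222 260 [-159.  -12.   48.]
230 262 [-160.  -16.   50.]
232 270 [-159.  -19.   57.]
412 262 [-164.  -98.   43.]
418 260 [-165. -101.   39.]
```

View pics/gs.png

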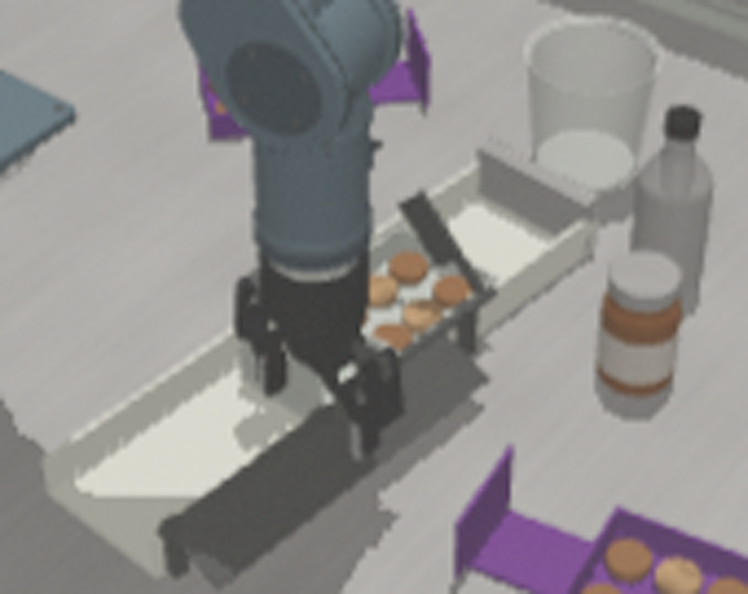

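View pics/gw.png

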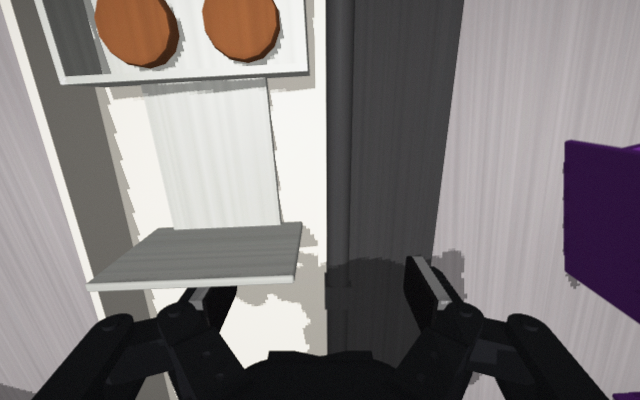

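>>> apply_moves:
  series: [0.005,0,0.003,-0.5,11,-1,85,0.005,0,0.003,-0.5,11,-1,85,0.005,0,0.003,-0.3,11,-1,85,0.005,0,0.003,-0.3,11,-1,85,0.005,0,0.003,-0.3,11,-1,85]

```text
clock: 8.1
ee_pos: [0.5473, -0.0657, -0.0173]
tool_rot: [179.5, -0.2, -6.7]
ft_force: [2.9, -10.9, 13.1]
gripper_width: 0.085
```

>>> apply_moves:
  series: [0.005,0,0.003,-0.3,11,-1,85,0.005,0,0.003,-0.3,11,-1,85,0.005,0,0.003,-0.3,11,-1,85,0.005,0,0.003,-0.3,11,-1,85,0.005,0,0.003,-0.3,11,-1,85]

```text
clock: 8.6
ee_pos: [0.5503, -0.0392, -0.0176]
tool_rot: [179.2, -0.6, -7.1]
ft_force: [3.6, -11.1, 12.6]
gripper_width: 0.085
```

```bash
python3 look.py i
```

```text
8.6 [ 0.5503 -0.0392 -0.0176] chute [-122.1  -55.   -17.6] rot [179.18  -0.59  -7.12] F [  3.6 -11.1  12.6] 0.085
222 260 [-104.  -11.   46.]
230 262 [-103.  -16.   49.]
232 270 [-103.  -18.   56.]
412 262 [-110.  -97.   41.]
418 260 [-110. -101.   39.]
```

View pics/is.png

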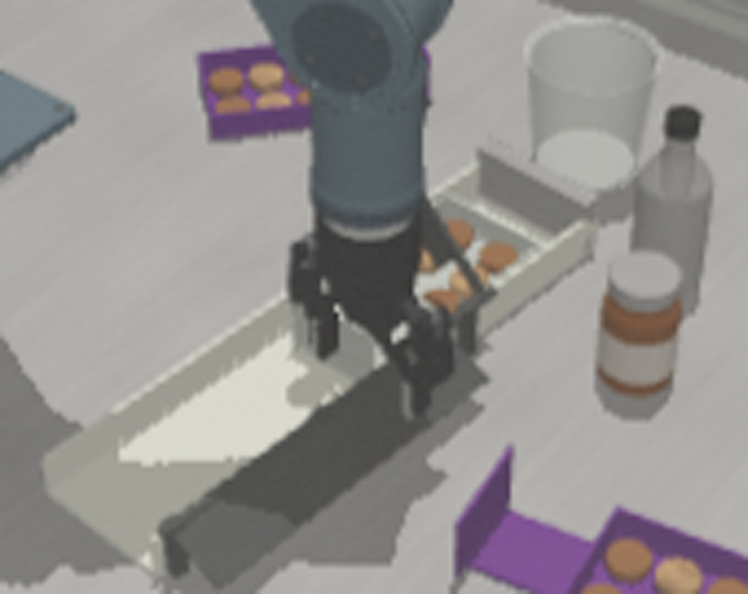

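View pics/iw.png

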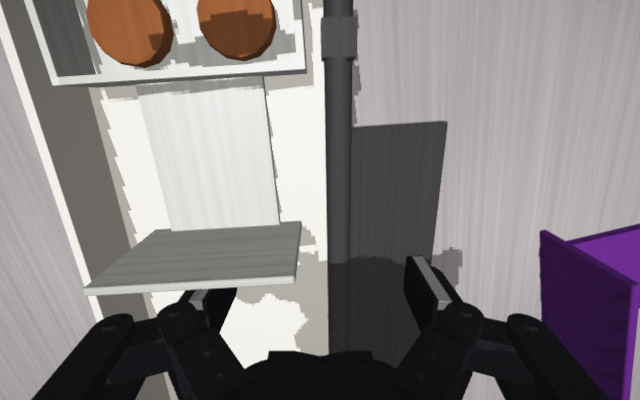

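>>> apply_moves:
  series: [0.008,0.005,0.008,-1,11,-1,85,0.008,0.005,0.008,-1,11,-1,85,0.008,0.004,0.006,-0.8,11,-1,85,0.006,0.004,0.006,-0.5,10,-1,85,0.006,0.003,0.006,-0.5,10,-1,85]

```text
clock: 9.2
ee_pos: [0.554, -0.0131, -0.018]
tool_rot: [179.6, 0.1, -6.4]
ft_force: [3.5, -11.9, 13.1]
gripper_width: 0.0852
```

```bash
python3 look.py j; python3 -c "
from h import *
im,d=grab_frame('top');cv2.imwrite('pics/jt.png',cv2.resize(im[145:240,190:410],None,fx=3.6,fy=3.6,interpolation=2))"
```

```text
9.2 [ 0.554  -0.0131 -0.018 ] chute [-95.7 -55.9 -18. ] rot [ 1.7957e+02  6.0000e-02 -6.4200e+00] F [  3.5 -11.9  13.1] 0.0852
222 260 [-79. -13.  47.]
230 262 [-79. -17.  48.]
232 270 [-78. -20.  56.]
412 262 [-84. -99.  41.]
418 260 [ -83. -102.   40.]
```

View pics/js.png

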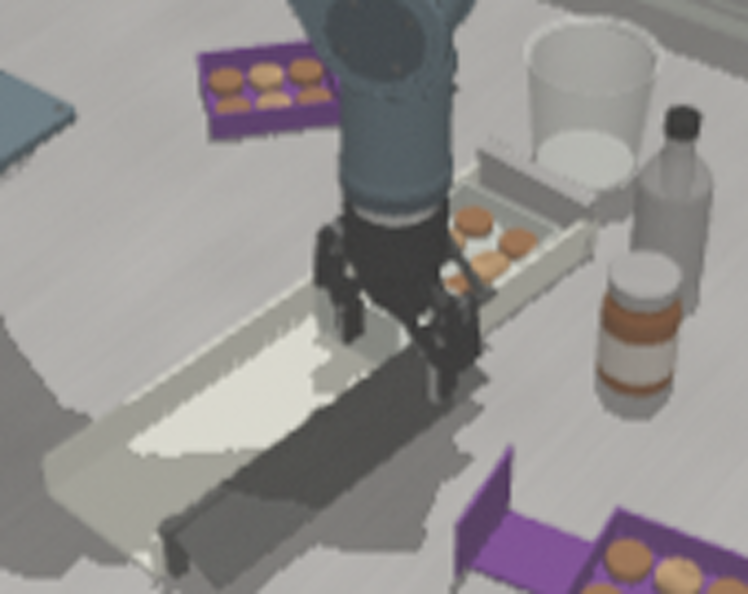

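View pics/jt.png

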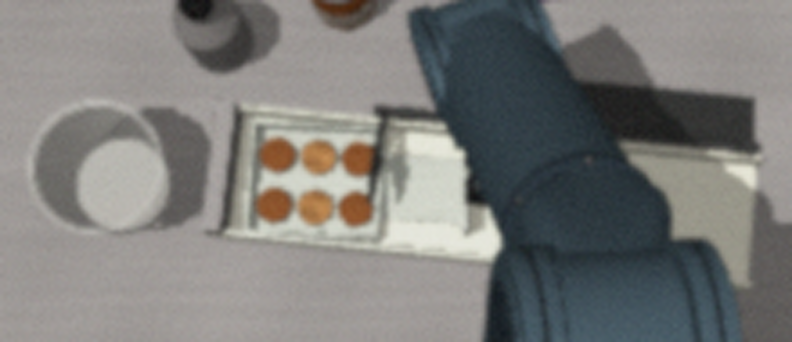

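>>> apply_moves:
  series: [0.006,0.004,0.004,-2,10,-1,85,0.006,0.004,0.004,-2,10,-1,85,0.006,0.003,0.004,-1.5,9,-1,85,0.005,0.003,0.004,-1,9,-1,85,0.005,0.003,0.004,-1,8,-1,85]

```text
clock: 9.85
ee_pos: [0.5549, 0.0006, -0.0179]
tool_rot: [179.2, 0.3, -6.6]
ft_force: [-0.2, -17.2, 17.1]
gripper_width: 0.0851
```

```bash
python3 look.py k; python3 -c "
from h import *
im,d=grab_frame('top');cv2.imwrite('pics/kt.png',cv2.resize(im[145:240,190:410],None,fx=3.6,fy=3.6,interpolation=2))"
```

```text
9.85 [ 0.5549  0.0006 -0.0179] chute [-82.  -55.4 -17.9] rot [179.17   0.34  -6.57] F [ -0.2 -17.2  17.1] 0.0851
222 260 [-65. -13.  48.]
230 262 [-65. -17.  49.]
232 270 [-65. -20.  56.]
412 262 [-70. -98.  42.]
418 260 [ -70. -102.   40.]
```

View pics/ks.png

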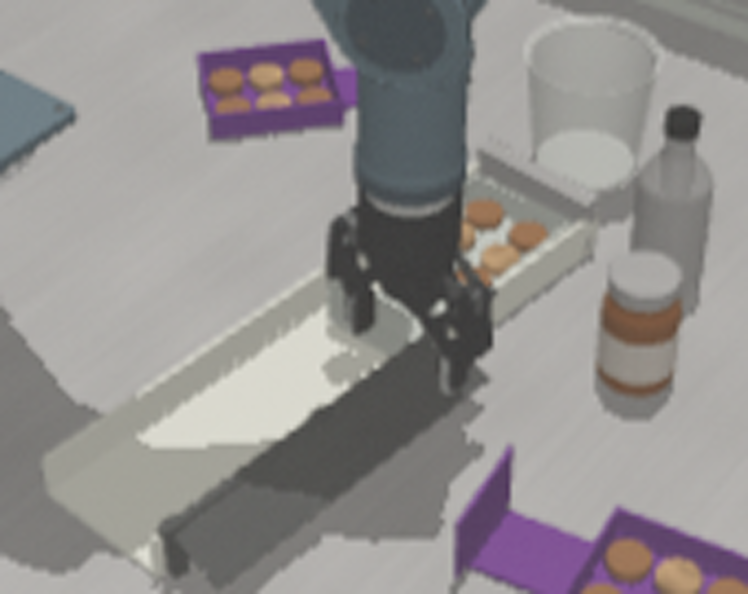

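View pics/kt.png

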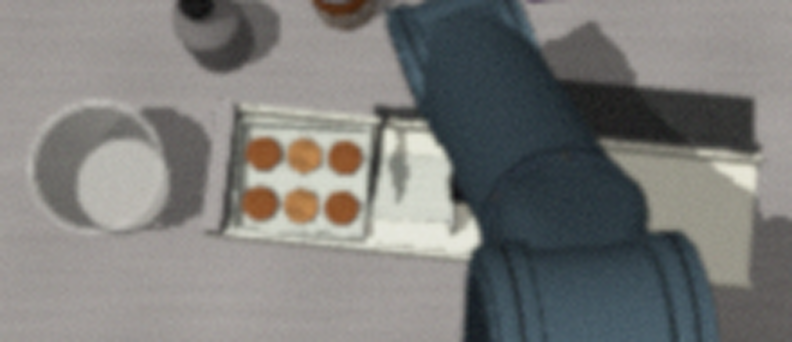

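>>> apply_moves:
  series: [0.008,0,0.004,-2,10,-1,85,0.006,0,0.004,-2,12,-1,85,0.006,0,0.003,-1,12,-1,85,0.005,0,0.003,-1,12,-1,85,0.005,0,0.003,-1,12,-1,85]

```text
clock: 10.5
ee_pos: [0.5541, -0.0018, -0.0172]
tool_rot: [177.1, -0.1, -6.9]
ft_force: [4.0, -26.1, 16.7]
gripper_width: 0.0851
```

```bash
python3 look.py l; python3 -c "
from h import *
im,d=grab_frame('top');cv2.imwrite('pics/lt.png',cv2.resize(im[145:240,190:410],None,fx=3.6,fy=3.6,interpolation=2))"
```

```text
10.5 [ 0.5541 -0.0018 -0.0172] chute [-84.5 -54.8 -17.2] rot [ 1.7705e+02 -1.3000e-01 -6.8900e+00] F [  4.  -26.1  16.7] 0.0851
222 260 [-65. -12.  47.]
230 262 [-65. -16.  49.]
232 270 [-65. -18.  55.]
412 262 [-71. -98.  41.]
418 260 [ -71. -101.   39.]
```

View pics/lt.png

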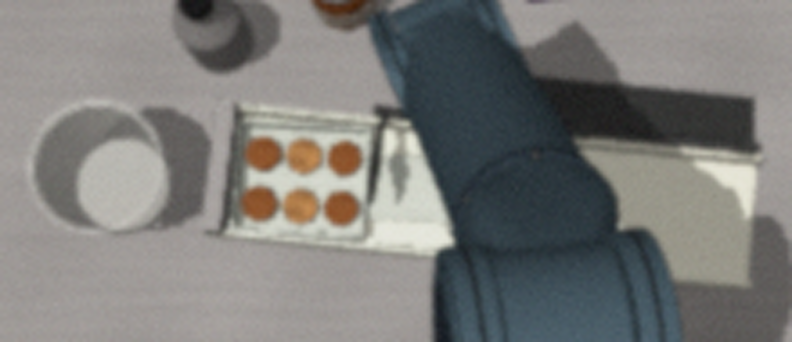

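View pics/lw.png

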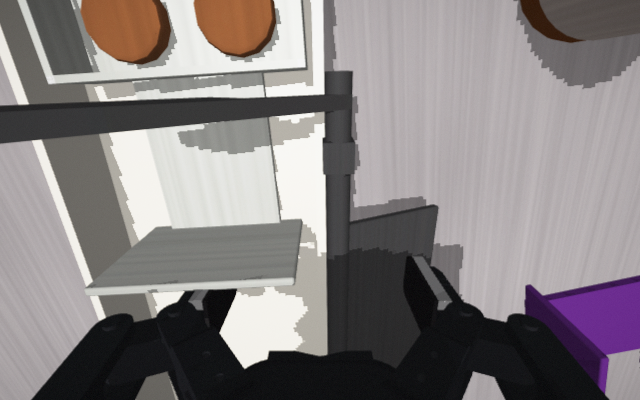

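>>> apply_moves:
  series: [0.015,0,0,0,-4,0,85,0.015,0,0,0,-6,0,85,0.01,0,0,0,-6,0,85,0,0,0,0,-6,0,85,0,0,0,0,-4,0,85]

```text
clock: 11.15
ee_pos: [0.5525, -0.0302, -0.017]
tool_rot: [179.3, 0.3, -6.8]
ft_force: [2.0, 2.5, 4.2]
gripper_width: 0.0849
```

```bash
python3 look.py m
```

```text
11.15 [ 0.5525 -0.0302 -0.017 ] chute [-112.9  -56.2  -17. ] rot [179.27   0.28  -6.84] F [2.  2.5 4.2] 0.0849
222 260 [-101.  -11.   40.]
230 262 [-103.  -14.   39.]
232 270 [-109.  -14.   38.]
412 262 [-102.  -99.   43.]
418 260 [-102. -102.   41.]
```

View pics/mw.png

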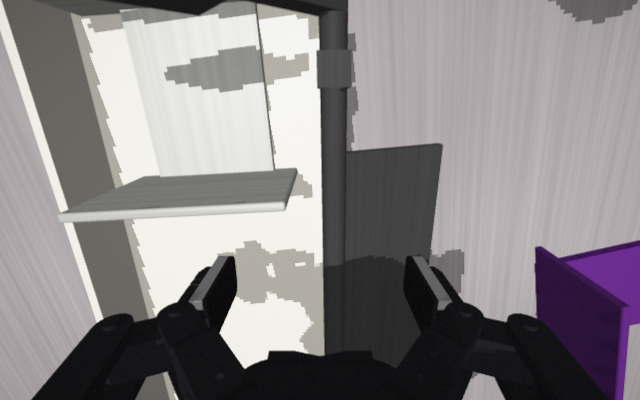

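>>> apply_moves:
  series: [0,0,0,0,0,5,85,0,0,0,0,0,6,85,0,0,0,0,0,7,85,0,0,0,0,0,10,85,0,0,0,0,0,15,85]

```text
clock: 11.75
ee_pos: [0.547, -0.0319, 0.026]
tool_rot: [179.0, 0.9, -6.9]
ft_force: [0.2, -0.1, 0.3]
gripper_width: 0.0848
```

>>> apply_moves:
  series: [0,0,0,0,0,20,85,0,0,0,0,0,25,85,0,0,0,0,-15,30,85,0,0,0,0,-30,30,85,0,0,0,0,-30,20,85]

```text
clock: 12.25
ee_pos: [0.5345, -0.104, 0.1534]
tool_rot: [178.9, 2.2, -6.4]
ft_force: [1.5, -0.5, -0.0]
gripper_width: 0.0851
```

>>> apply_moves:
  series: [0,0,0,-10,-40,5,85,0,0,0,-10,-45,0,85,0,0,0,-10,-45,0,85,0,0,0,-10,-40,0,85,0,0,0,0,-20,0,85]

```text
clock: 12.75
ee_pos: [0.4843, -0.3005, 0.1621]
tool_rot: [178.9, 2.8, -6.5]
ft_force: [-0.2, 0.5, -0.1]
gripper_width: 0.0849
```

```bash
python3 look.py n; python3 -c "
from h import *
im,d=grab_frame('top');cv2.imwrite('pics/nt.png',cv2.resize(im[145:240,190:410],None,fx=3.6,fy=3.6,interpolation=2))"
```

```text
12.75 [ 0.4843 -0.3005  0.1621] chute [-388.9  -16.5  162.1] rot [178.94   2.78  -6.46] F [-0.2  0.5 -0.1] 0.0849
222 260 [-376.   25.  222.]
230 262 [-378.   22.  220.]
232 270 [-383.   22.  219.]
412 262 [-377.  -63.  219.]
418 260 [-377.  -66.  217.]
```

View pics/ns.png

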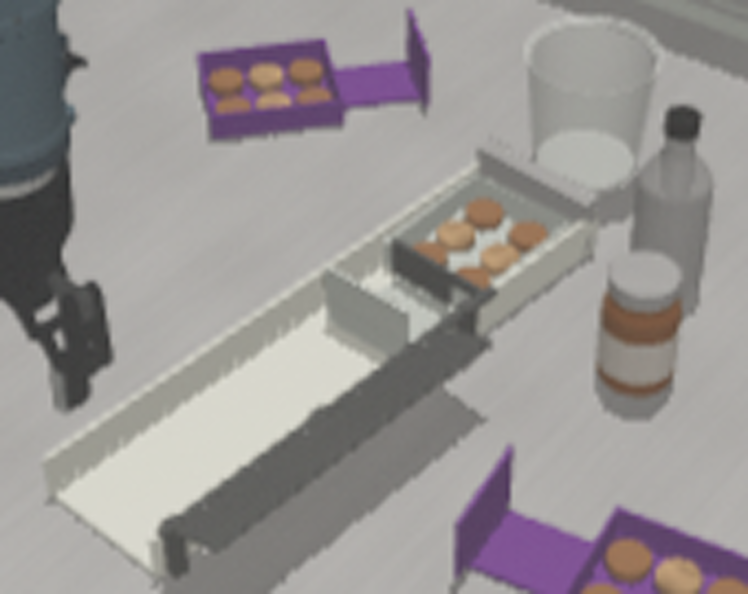

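View pics/nt.png

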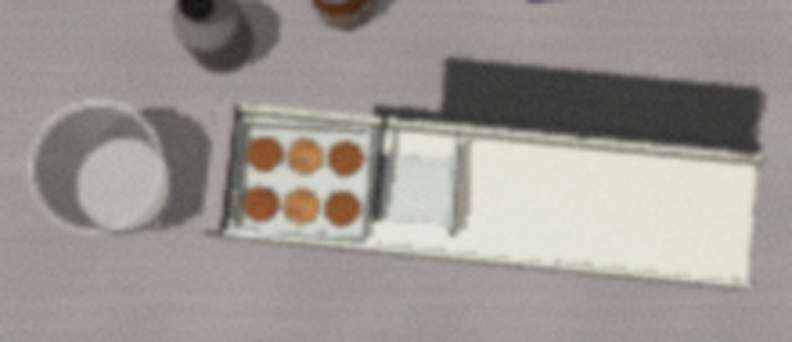

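```bash
python3 - <<'E'
from st import *
p=camera_params("top")
im,_=grab_frame("top")
cv2.imwrite("pics/o.png",cv2.resize(im[165:220,245:330],None,fx=9,fy=9,interpolation=2))
for n in("tab0 656,165 z62;656,165,62","tab0b;648,257,62","tab1;468,143,62","tab1b;458,235,62","panfront;246,130,32","panfrontb;235,232,32","panrear;374,133,32","panrearb;364,240,32"):
    a,b=n.split(";"); u,v,z=map(float,b.split(",")); print(a,chute(px2w(p,*A(u,v),z=z/1000)).round(1))
E
```

```text
tab0 656,165 z62 [-243.3  -37.3   62. ]
tab0b [-243.6   44.4   62. ]
tab1 [-76.7 -39.8  62. ]
tab1b [-76.6  42.3  62. ]
panfront [124.5 -36.1  32. ]
panfrontb [122.8  56.8  32. ]
panrear [  9.4 -45.2  32. ]
panrearb [ 7.3 52.  32. ]
```

View pics/o.png

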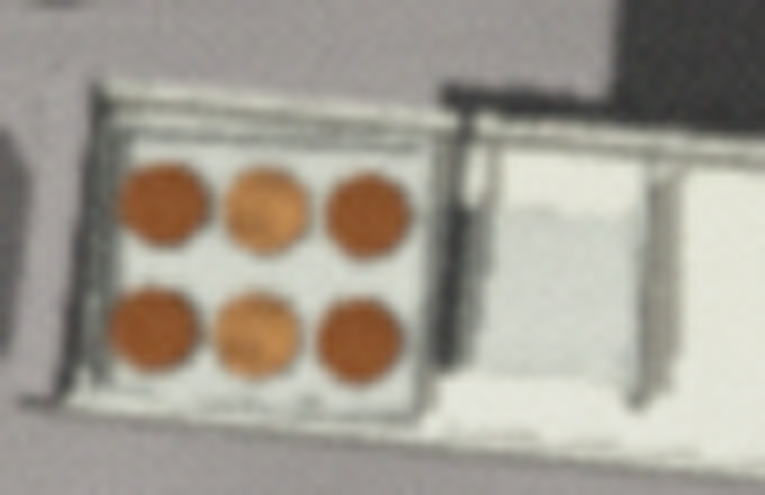

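```bash
python3 - <<'E'
from st import *
im,_=grab_frame("scene"); p=camera_params("scene")
x0,y0,k=310,170,8
c=cv2.resize(im[y0:y0+70,x0:x0+80],None,fx=k,fy=k,interpolation=2)
def pt(P,col):
    u,v=w2px(p,T(q,P)); cv2.circle(c,(int((u-x0+.5)*k),int((v-y0+.5)*k)),3,col,-1)
for y in np.linspace(-40,40,5):
    pt((-68,y,62),(0,0,255)); pt((12,y,32),(0,255,0)); pt((132,y,32),(255,0,0)); pt((132,y,55),(255,0,255))
cv2.imwrite("pics/os.png",c)
t,_=grab_frame("top"); p=camera_params("top"); x0,y0,k=245,165,9
c=cv2.resize(t[165:220,245:330],None,fx=9,fy=9,interpolation=2)
for y in np.linspace(-40,40,5):
    pt((-68,y,62),(0,0,255)); pt((12,y,32),(0,255,0)); pt((132,y,32),(255,0,0)); pt((132,y,55),(255,0,255))
cv2.imwrite("pics/ot.png",c)
E
```

```text
(no output)
```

View pics/os.png

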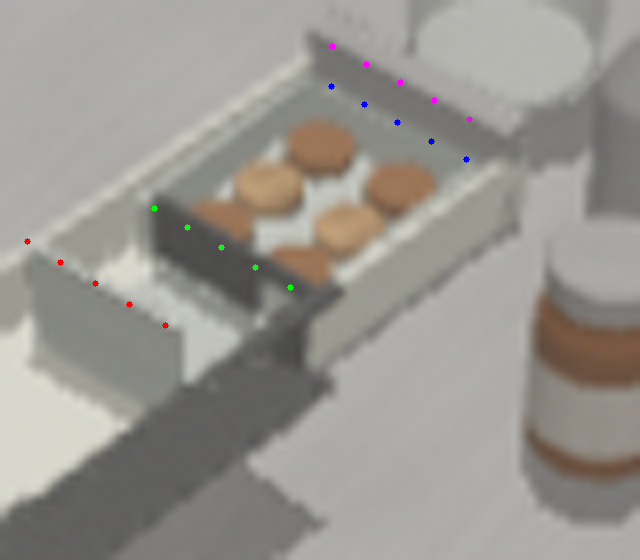

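View pics/ot.png

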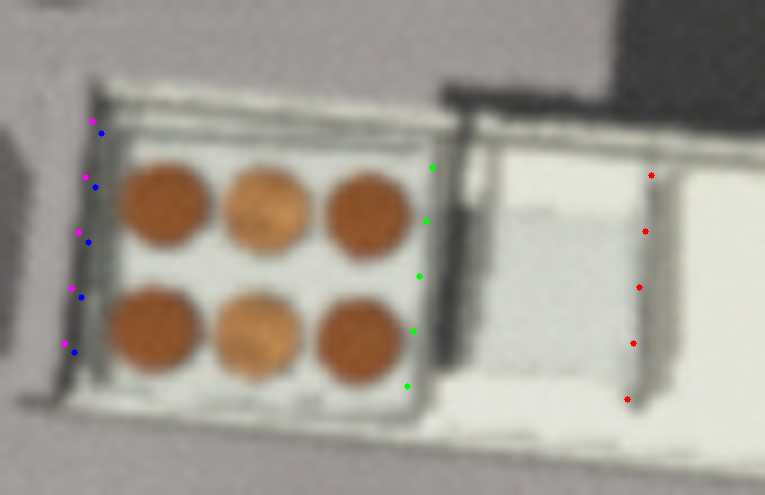

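```bash
python3 -c "
from st import *
show(); print(hand_in())"
```

```text
13.05 [ 0.4886 -0.2943  0.1622] chute [-382.2  -20.2  162.2] rot [179.09   2.58  -6.01] F [ 0.5 -0.2 -0.1] 0.0852
the job is handed in; nothing more can be done
None
```

The tray is home in the bay with the gate shut behind the pan, and the job was handed in at 13.05 s of the 48 s allowed.

**What I did:** The right fingertip pressed the paddle down, and my estimate from the scene picture was a gate angle of about 0.65–0.7 rad, above the 0.5 limit. I kept that press on while the left fingertip pushed the tab until the tray stopped. I then backed about 30 mm off the tab with the gate still up, lifted straight up so the gate fell shut, and moved clear.

**Last checks:**
- **Home:** a further push raised the reading to 26 N along the chute without moving the tray. In the scene view the pan's front edge lies on the end stop face with no visible gap.
- **Gate and robot:** the gate is down over the tail, and the wrist force is about zero with the gripper clear.
- **Tub, flask and jar:** they look unmoved in the pictures.

**Disagreements:**
- **Tab position:** in the last top view I read the tab at chute x = -77 mm against the expected -68 mm, probably because the tab's shadow was included. With the model overlaid, tab and end stop were both shifted by about one pixel (3 mm) the same way, so I took the tray as home.
- **Finger tips:** with the gripper open, both cameras showed the tips about 54 mm behind the reported TCP, not the 13 mm stated. I relied on the images and the measured force instead.

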